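# Lock the bench rocker's platform level

## Task

Lock the tilted platform of the bench rocker level, as for transport: take the loose lock bar by its grip, slowly press the platform down with it against the spring until the bar's ends rest on the padded lower jaws of the two side keepers, and keeping it down slide it under their upper jaws, fully home against the posts; then let go, so that the bar alone holds the platform level. Until the bar is home, never press or push on the rocker with more than about 30 N (the keepers bend), and leave the other things on the bench as they stand.

Things in the scene. Friction and masses are not known exactly. Their poses are not given: they have to be found in the camera images.
- rocker: Bench rocker, fixed: white housing 240 (x) x 150 (y) mm on screw feet that set it up to 10 mm higher or lower. Origin under its middle, 90 mm below the top of the level platform. x points from the platform's free front edge (near the robot, knob end) to its hinge, y left, z up. Hinge axis along y at x = +110, z = 85. Two steel keepers stand beside the platform, at y = +87 and -87.
- platform (a joint): Tilt of the platform, rad: 0 level, positive front edge up. The spring holds it at 0.22 (front 50 mm up). Aluminium plate 240 (x) x 130 (y) x 6 mm, carrying two dishes; the front 95 mm are bare. Pressing 213 mm from the hinge takes about 6 N at first and 10 N near level; then the bar's ends meet the rubber pads of the keepers' lower jaws and the force rises steeply, about 40 N per mm. Let go, it springs up.
- platform_front (a point): Point on the platform's top, mid-width, 213 mm from the hinge axis, moving with it: where to press before sliding. When level it is at x = -103 in the rocker's frame: a bar pressed here is over the lower jaws and 5 mm clear of the upper jaws.
- lock_bar: Loose lock bar, 0.15 to 0.31 kg, lying on the bench left or right, grip up: flat steel bar 20 (x) x 200 (y) x 10 (z) mm with an upright grey grip block 16 (x) x 32 (y) mm in its middle, from z = 10 to z = 56. Origin: middle of its underside; y along the bar; the same when turned by half a turn.
- reagent_jar: Jar with a cap, 60 mm across, 85 mm high, standing on the bench on the side that the bar is not on; leave alone.
- beaker: Glass beaker, 70 mm across, 90 mm high, left of the rocker; leave alone.
- flask: Glass conical flask, 76 mm across, 110 mm high, right of the rocker; leave alone.
- stopper: Rubber stopper, 34 mm across, 28 mm high, in front of the rocker; leave alone.
- dish: Clear covered dish, 90 mm across, 16 mm high, in front of the rocker; leave alone.
- post_left (a point): Left keeper (+y), a slot open to -x, 22 mm wide (y): point below its post's front face (x = -60, z = 0 in the rocker's frame; axes as the rocker's). Before the post the upper jaw (12 thick) reaches 28 mm, the padded lower jaw 67 mm; 11.7 mm between. The pad's top is nominally 88 mm above this point, but both keepers are set up to 6 mm higher or lower: to be felt. Locked bar's centre: x = -70.
- post_right (a point): The same on the right keeper (-y), always set to the same height as the left one.

How it is judged:
By the outcome, as a careful person would: the job done as asked, in the order asked, and still so for the second after the job is handed in, with the robot touching nothing.
It also fails if it takes over 48 s, if anything falls off the work surface, if the arm or the gripper's body presses on something with over 40 N, if the wrist force passes 120 N, or if a joint passes its speed limit or range.

## Robot

A 6-joint arm with a two-finger parallel gripper is mounted at the origin on the work surface. World frame = base frame: x ahead of the robot, y to its left, z up, the work surface at z = 0. Lengths are in m, angles in rad, forces in N, time in s.
With the tool pointing down it reaches from about 0.35 to 0.875 m from the base axis. Payload 4.2 kg.
Tool frame: the origin (TCP) lies at the very end of the fingers, on their centre line; the grasp point (between the pads) lies 19 mm behind it; z points along the fingers, y is the line along which they close (so a half turn about z gives the same grasp; the last joint's range is limited). The gripper opens to 85 mm and grips with 20 to 120 N. Pads are 22 mm wide; open, the fingers measure 114 mm over their backs; the gripper's body (76 mm by 85 mm) begins 54 mm behind the grasp point. The pads swing forward as they close: fully open they stand 13 mm farther back than shut.
Start: joints at [1.537, 0.385, 0.008, 0, -1.194, -0.259], TCP at [0.18, 0.598, 0.231] pointing down, gripper open.
Joint ranges: [-3.14, 3.14], [-1.21, 2.06], [-1.07, 1.41], [-3.16, 2.05], [-2.99, -0.16], [-3.1, 3.1]. Speed limits (rad/s): [2.79, 2.79, 3.14, 3.14, 3.14, 3.14].

## Interface

Orientations are given as a unit quaternion [w, x, y, z].
In Python, from plant import env gives the robot as it stands.
- The arm moves only by the tool carry_out, never from a script. Its argument "series" is a list of rows, each an object of numbers: "x", "y", "z": the shift along the world's x, y, z in cm; "ax", "ay", "az": the turn, a rotation vector about the world's x, y, z in rad; "jaw": the opening in per cent of the stroke, from 0 (shut) to 100 (fully open). In form: [{"x": .., "y": .., "z": .., "ax": .., "ay": .., "az": .., "jaw": ..}, ...]. A call has 1 to 20 rows; each row is the pose to reach, as a shift and turn from the pose commanded when the call began; what a row does not reach only later rows make up. A row lasts 1/8 s, in which the tool goes at most 62.5 mm and 10.7 degrees, less where a joint would pass 70% of its speed; a pose out of reach is approached as far as the arm can. A call with a gripper value outside its range is refused whole. The fingers move at their own pace and stop on an object; "newtons" is the grip in N (left out, the last holds). Time passes only in rows, so rows that repeat a pose let the fingers close. It gives the time, the measured TCP pose, the force, the opening and the grip force at its end, in the units of the state.
- env.state(): the state, without advancing time (a new reading comes with each control period).
- env.snapshot(name): name is "side" or "top" or "wrist"; returns the picture (400x640x3 uint8, red, green, blue); there is no depth.
- env.camera_info(name): a dict with "vfov" (degrees; the focal length in pixels is half the picture's height over the tangent of half this angle, whatever the lens; pixels are square), "cx", "cy" (the principal point, pixels), "rvec" (rotation vector, rad) and "tvec" (3), from world to camera coordinates, as OpenCV has them. Camera axes: x right, y down, z forward; pixel columns grow to the right and rows downward; lengths in m; the calibration is good to about 2 mm. A picture is of the moment at which its call begins: read the wrist's pose just before it. camera_info takes no time and is no camera call; for the wrist camera it gives the pose at the moment of the call.
- env.close_job(): hands the job in; it is judged then, once.
Trained networks look in the newest picture that a camera, given by its name, has taken for a name from the list of things; names that differ only in an ending like _2 or _b are one class to them, and where a whole thing is asked for, a point or a joint stands for the part that bears it (a point fixed in the world has none). Each returns a list of dicts, best first, with "confidence" (0 to 1); they miss things now and then, are a little off and sometimes report something else, mostly with a low value. They report only what shows in the picture. A call takes as long as a camera call.
- env.search_frame(target, camera): "extent" ([left, top, right, bottom] in pixels, round what is visible of it).
The state is a dict: "clock": time; "joint_positions": joint angles; "dq": joint speeds; "joint_efforts": joint torques, N m; "eef_pos": TCP position; "ee_rot": TCP orientation; "wrist_force": force on the tool from outside, world axes, zero at the start; "ft_torque": the same for the moment, N m; "finger_gap": finger opening in m; "finger_force": force on a finger pad.
Only numpy, scipy, OpenCV 4.12 (cv2) and the standard library are available. Lean on these libraries where they do the work, as an engineer would, in place of code of your own. Each camera call takes 0.05 s, during which the arm holds its last target. There are 200 camera calls.

## Working session

There is one attempt and no reset: what is moved stays moved. The work goes in short steps, Python scripts to look and compute and a tool call to move; the robot and the scene stay as the last step left them, time stands still between calls to the robot, and variables do not carry over. Pictures are saved under pics/ and viewed, at most 10 in all, crops included, and the job is handed in when it is done.

Besides the shell and the picture viewer there is one more tool, called after "Request:" by a JSON object that holds its "method" and its "body". carry_out: Moves the arm, as the interface text tells. Its arguments: {"type":"object","properties":{"series":{"type":"array"},"newtons":{"type":"number"}},"required":["series"]}

```bash
ls; mkdir -p pics; cat > h.py <<'E'
import numpy as np,cv2
from plant import env
def cam(n):
    c=env.camera_info(n);f=200/np.tan(np.radians(c['vfov'])/2)
    K=np.array([[f,0,c['cx']],[0,f,c['cy']],[0,0,1.]]);R=cv2.Rodrigues(np.array(c['rvec'],float))[0]
    return K,R,np.array(c['tvec'],float)
def proj(n,P):
    K,R,t=cam(n);q=(np.atleast_2d(P)@R.T+t)@K.T;return q[:,:2]/q[:,2:]
def ray(n,u,v):
    K,R,t=cam(n);d=R.T@np.linalg.inv(K)@[u,v,1];return -R.T@t,d
def atz(n,u,v,z):
    o,d=ray(n,u,v);return o+d*(z-o[2])/d[2]
def save(n,f):
    im=env.snapshot(n);cv2.imwrite('pics/'+f,cv2.cvtColor(np.asarray(im),cv2.COLOR_RGB2BGR));return im
E
python3 - <<'E'
from h import *
a=save('top','top1.png');b=save('side','side1.png')
for n in('top','side'):
    print(n,{k:np.round(v,3).tolist() for k,v in env.camera_info(n).items()})
    for o in('rocker','platform','lock_bar','reagent_jar'):
        print(o,[(np.round(d['extent']).tolist(),round(d['confidence'],2)) for d in env.search_frame(o,n)[:2]])
print(env.state())
E
```

```text
pics
top {'vfov': 49.093, 'cx': 328.768, 'cy': 196.673, 'rvec': [2.138, -2.074, 0.226], 'tvec': [-0.016, 0.577, 1.004]}
rocker [([278.0, 122.0, 365.0, 227.0], 0.69)]
platform [([289.0, 118.0, 359.0, 218.0], 0.63)]
lock_bar [([175.0, 234.0, 219.0, 310.0], 0.93)]
reagent_jar [([447.0, 256.0, 481.0, 285.0], 0.68)]
side {'vfov': 46.199, 'cx': 315.883, 'cy': 205.372, 'rvec': [0.957, -2.453, 1.045], 'tvec': [0.424, 0.333, 0.788]}
rocker [([234.0, 161.0, 358.0, 263.0], 0.58)]
platform [([242.0, 162.0, 348.0, 224.0], 0.6)]
lock_bar [([242.0, 333.0, 279.0, 400.0], 0.65)]
reagent_jar [([441.0, 163.0, 471.0, 206.0], 0.7)]
{'clock': 0.5, 'joint_positions': array([ 1.53662039e+00,  3.84739049e-01,  7.82840891e-03, -6.77186055e-05,
       -1.19401966e+00, -2.58609490e-01]), 'dq': array([ 0.00063947, -0.00048831,  0.00135505,  0.00015111, -0.00014921,
        0.00060564]), 'joint_efforts': array([-6.37512876e-04, -3.91691995e+01,  1.88444960e+01,  4.18699443e+00,
       -6.98187159e-04, -3.74357356e-06]), 'eef_pos': array([0.18033184, 0.59835267, 0.23125035]), 'ee_rot': array([ 7.00893871e-05,  9.89301889e-01, -1.45882716e-01, -2.37843093e-05]), 'wrist_force': array([-0.58308655, -0.9123441 ,  0.0061844 ]), 'ft_torque': array([0.01255488, 0.05913301, 0.01499173]), 'finger_force': 0.0, 'finger_gap': 0.08528275784743364}
```

```bash
python3 - <<'E'
import cv2
a=cv2.imread('pics/top1.png');cv2.imwrite('pics/topc.png',cv2.resize(a[100:325,150:500],None,fx=2.25,fy=2.25,interpolation=2))
b=cv2.imread('pics/side1.png');cv2.imwrite('pics/sidec.png',cv2.resize(b[140:400,200:500],None,fx=2.25,fy=2.25,interpolation=2))
E
```

```text
(no output)
```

View pics/topc.png

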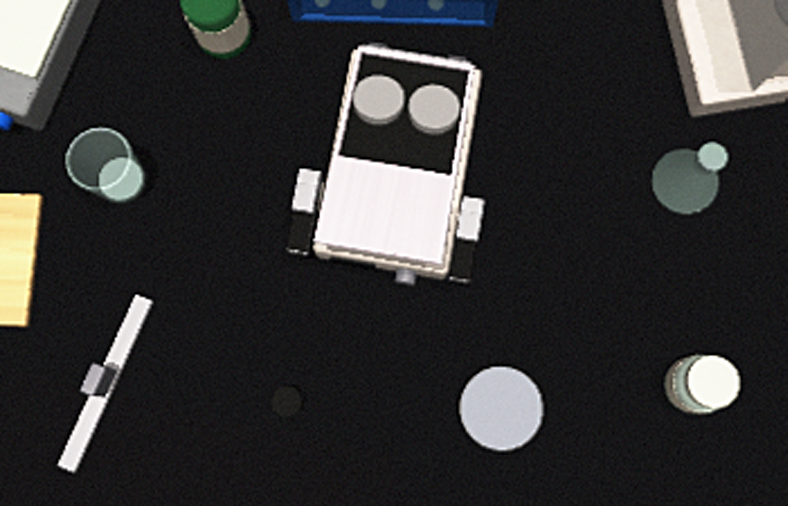

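View pics/sidec.png

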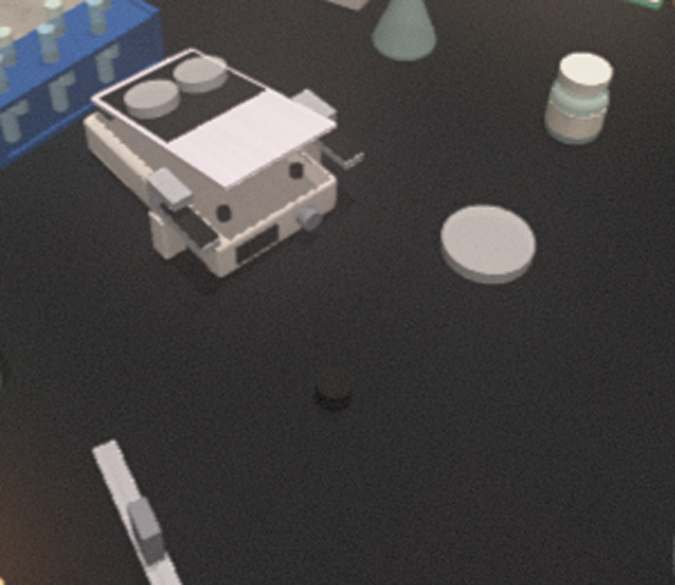

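The top view shows the bar at the left (crop ends (143,297) and (67,470)), the rocker at top centre turned by about 10°, the keepers at (305,210) and (470,238), and the stopper, dish and jar in front. The side view shows the tilted platform and both keepers. Next I'll zoom in on the rocker for a pose fit.

```bash
python3 - <<'E'
from h import *
a=cv2.imread('pics/top1.png');b=cv2.imread('pics/side1.png')
A=cv2.resize(a[115:230,270:372],None,fx=5,fy=5,interpolation=2)
B=cv2.resize(b[155:270,230:365],None,fx=5,fy=5,interpolation=2)
cv2.imwrite('pics/z1.png',A);cv2.imwrite('pics/z2.png',B)
f=lambda x,y:(150+x/2.25,100+y/2.25)
p=atz('top',*f(143,297),.01);q=atz('top',*f(67,470),.01)
print('bar',p,q,np.linalg.norm(p-q),(p+q)/2,np.degrees(np.arctan2(*(p-q)[[1,0]])))
for n,xy,z in[('jawL',(305,190),.112),('jawR',(470,218),.112),('stop',(287,402),.028),('dish',(501,408),.016)]:print(n,atz('top',*f(*xy),z))
print(-cam('wrist')[1].T@cam('wrist')[2],cam('wrist')[1],cam('wrist')[0])
E
```

```text
bar [0.48880399 0.28827139 0.01      ] [0.29944436 0.35382036 0.01      ] 0.20038397551422069 [0.39412418 0.32104587 0.01      ] -19.093871721106403
jawL [0.59217315 0.1026583  0.112     ]
jawR [ 0.56760468 -0.06888482  0.112     ]
stop [0.37793764 0.1190784  0.028     ]
dish [ 0.37885138 -0.11191623  0.016     ]
[0.25637288 0.57465388 0.37307735] [[-2.87115714e-01 -9.57895605e-01  7.59620766e-04]
 [-9.11170543e-01  2.73355015e-01  3.08294141e-01]
 [-2.95521249e-01  8.78239482e-02 -9.51290779e-01]] [[320.06748882   0.         321.69710881]
 [  0.         320.06748882 196.11561157]
 [  0.           0.           1.        ]]
```

View pics/z1.png

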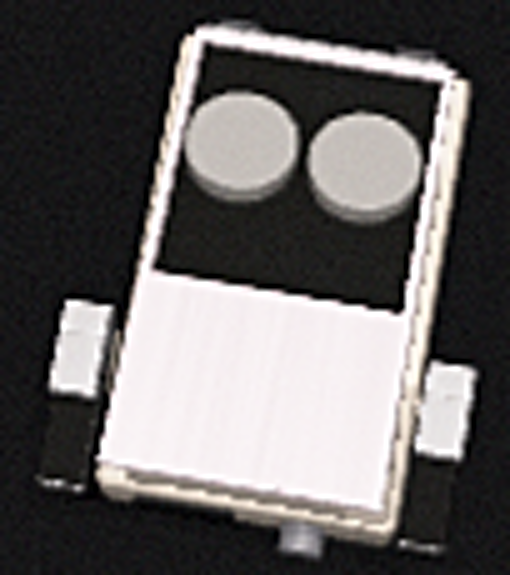

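View pics/z2.png

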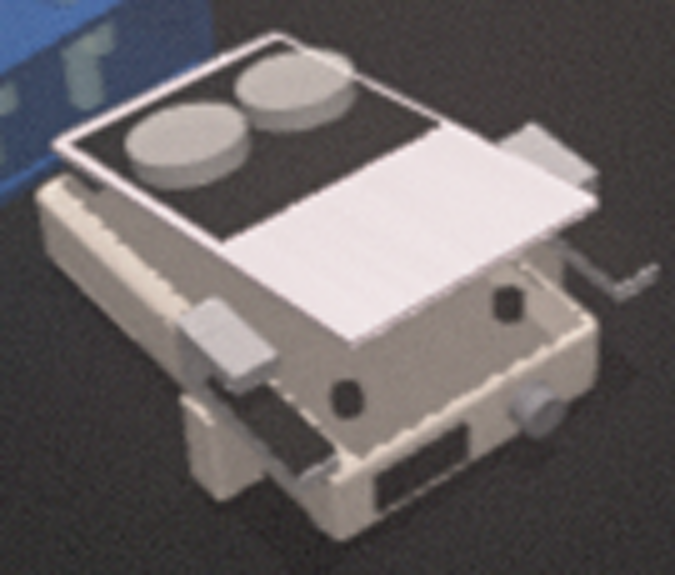

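The zooms show plate corners, upper-jaw fronts and lower-jaw tips clearly. Top zoom: plate (195,30), (455,72), (105,465), (385,508). Side zoom: plate (58,147), (278,33), (597,200), (350,343). I'll fit the pose to these points.

```bash
cat > fit.py <<'E'
from h import *
from scipy.optimize import least_squares
P={'RL':(10+230-110+0,65),'x':0}
T=lambda x,y:(270+x/5,115+y/5); S=lambda x,y:(230+x/5,155+y/5)
# kind p: plate (x,y), k: keeper (x,y,z)
obs=[('top','p',120,65,0,T(195,30)),('top','p',120,-65,0,T(455,72)),('top','p',-120,65,0,T(105,465)),('top','p',-120,-65,0,T(385,508)),
('top','k',-88,98,111.7,T(50,388)),('top','k',-88,76,111.7,T(96,395)),('top','k',-88,-76,111.7,T(415,453)),('top','k',-88,-98,111.7,T(464,459)),
('top','k',-127,98,88,T(38,484)),('top','k',-127,76,88,T(85,490)),('top','k',-127,-76,88,T(399,542)),('top','k',-127,-98,88,T(443,549)),
('side','p',120,65,0,S(55,145)),('side','p',120,-65,0,S(278,33)),('side','p',-120,-65,0,S(599,200)),('side','p',-120,65,0,S(350,341)),
('side','k',-88,98,111.7,S(230,380)),('side','k',-88,76,111.7,S(277,350)),
('side','k',-127,98,88,S(297,470)),('side','k',-127,76,88,S(335,455)),('side','k',-127,-98,88,S(655,265)),('side','k',-127,-76,88,S(622,290))]
def pts(v):
    x,y,a,h,dk,t=v;out=[]
    for c,k,px,py,pz,_ in obs:
        if k=='p':
            dx,dz=px-110,5; X=110+dx*np.cos(t)+dz*np.sin(t); Z=85-dx*np.sin(t)+dz*np.cos(t); p=[X,py,Z]
        else:p=[px,py,pz+dk]
        out.append([x+(np.cos(a)*p[0]-np.sin(a)*p[1])/1e3,y+(np.sin(a)*p[0]+np.cos(a)*p[1])/1e3,(p[2]+h)/1e3])
    return np.array(out)
C={n:cam(n) for n in('top','side')}
def res(v):
    r=[]
    for p,o in zip(pts(v),obs):
        K,R,t=C[o[0]];q=K@(R@p+t);r+=list(q[:2]/q[2]-o[5])
    return np.array(r+[(v[5]-.22)/.01,v[3]/10,v[4]/6])
s=least_squares(res,[.67,0,-.15,0,0,.22],loss='soft_l1',x_scale=[.01,.01,.01,1,1,.01])
if __name__=='__main__':
    v=s.x;print(np.round(v,4));print(np.round(s.fun[:-3].reshape(-1,2),1).tolist())
    cov=np.linalg.inv(s.jac.T@s.jac)**1;print('sd',np.sqrt(np.diag(cov)))
    a=v[2]
    for n,x in(('press',-103),('home',-70)):print(n,v[0]+np.cos(a)*x/1e3,v[1]+np.sin(a)*x/1e3)
    print('yaw deg',np.degrees(a))
E
python3 fit.py
```

```text
[ 6.4540e-01  6.0000e-03 -1.5130e-01 -1.2651e+01  6.8185e+00  2.1700e-01]
[[1.9, -3.1], [1.1, -2.7], [-0.4, -4.0], [-0.2, -2.4], [-0.4, 0.2], [-0.3, 0.4], [-0.0, 0.4], [-0.5, 0.8], [-0.2, -1.0], [-0.5, -0.6], [-0.2, 0.5], [0.2, 0.7], [-1.2, -0.2], [-0.7, 0.3], [-1.9, 0.6], [-1.6, 0.4], [2.2, 0.2], [1.7, 1.3], [0.8, 1.4], [2.0, -0.8], [1.8, -0.6], [0.9, -1.1]]
sd [1.08003763e-03 9.68684419e-04 6.97635104e-03 2.13324126e+00
 2.54878536e+00 7.98639665e-03]
press 0.5435980964027578 0.021496057331114593
home 0.5762209242468386 0.01652100924537002
yaw deg -8.67091617641435
```

```bash
cat > fit2.py <<'E'
from fit import *
r0=np.array([o[1]=='p' for o in obs])
for nm,m in(('plate',r0),('keep',~r0)):
  for cs in (('top','side'),('top',),('side',)):
    mm=m&np.array([o[0] in cs for o in obs])
    def f(v):
        w=np.array([v[0],v[1],v[2],v[3],0,v[4] if nm=='plate' else .22]);r=res(w)[:-3].reshape(-1,2)[mm].ravel()
        return np.r_[r,(v[4]-.22)/.02, v[3]/30]
    q=least_squares(f,[.65,0,-.15,0,.22],x_scale=[.01,.01,.01,1,.01]);print(nm,cs,np.round(q.x,4),'rms',round(float(np.sqrt(np.mean(q.fun**2))),2))
    print(np.round(q.fun[:-2],1).tolist())
E
python3 fit2.py
```

```text
plate ('top', 'side') [ 0.6375  0.0077 -0.1398 -7.6267  0.2236] rms 0.57
[0.4, -0.7, 0.0, -0.8, -1.1, -0.9, -0.3, 0.1, -0.2, 0.4, 0.3, 0.4, 0.7, -0.2, 1.2, 0.2]
plate ('top',) [ 6.38000e-01  7.20000e-03 -1.32000e-01 -1.37651e+01  2.21100e-01] rms 0.29
[0.3, 0.2, -0.3, -0.3, -0.3, -0.2, 0.3, 0.3]
plate ('side',) [ 6.4000e-01  6.8000e-03 -1.4720e-01 -8.6723e+00  2.2150e-01] rms 0.18
[-0.3, -0.2, 0.2, 0.1, -0.1, -0.0, 0.2, 0.1]
keep ('top', 'side') [ 6.474e-01  6.100e-03 -1.535e-01 -7.260e+00  2.200e-01] rms 0.77
[-0.4, -0.6, -0.4, -0.3, -0.2, -0.3, -0.7, 0.2, -0.3, -1.8, -0.6, -1.4, -0.4, -0.2, 0.0, 0.1, 1.4, 0.3, 0.9, 1.3, -0.0, 1.4, 1.2, -0.8, 1.0, -0.4, 0.1, -0.9]
keep ('top',) [ 6.4650e-01  6.6000e-03 -1.4070e-01 -8.3951e+00  2.2000e-01] rms 0.34
[-0.2, 0.5, -0.2, 0.6, 0.1, -0.2, -0.4, 0.2, 0.1, -0.8, -0.2, -0.4, 0.1, -0.1, 0.5, 0.1]
keep ('side',) [ 6.50100e-01  3.30000e-03 -1.68600e-01 -1.02088e+01  2.20000e-01] rms 0.64
[0.6, -0.2, 0.2, 0.9, -1.1, 0.9, 0.2, -1.2, 0.6, 0.1, -0.4, -0.5]
```

```bash
sed -i "s/'p',120/'p',110/;s/'p',-120/'p',-130/g;s/'p',120/'p',110/g" fit.py; python3 fit.py; python3 fit2.py | grep rms
```

```text
[ 6.4740e-01  6.6000e-03 -1.4670e-01 -9.1570e+00  1.4451e+00  2.2200e-01]
[[0.6, -1.0], [0.2, -0.8], [-1.6, -1.2], [-0.8, 0.2], [-0.4, -0.3], [-0.4, -0.0], [-0.1, -0.4], [-0.6, -0.0], [-0.1, -1.5], [-0.5, -1.1], [-0.2, -0.3], [0.2, -0.1], [-0.2, -0.0], [0.5, 0.2], [0.4, 0.1], [0.5, 0.3], [1.7, 0.6], [1.1, 1.6], [0.3, 1.6], [1.5, -0.6], [0.9, -0.4], [0.0, -1.0]]
sd [8.56953913e-04 8.07841772e-04 5.34236926e-03 1.92542394e+00
 2.33071797e+00 7.07506001e-03]
press 0.5455164240805717 0.02165208439759772
home 0.5781618966266215 0.01682786194780241
yaw deg -8.406112069418157
plate ('top', 'side') [ 6.4720e-01  6.3000e-03 -1.3980e-01 -9.8317e+00  2.2360e-01] rms 0.57
plate ('top',) [ 6.47600e-01  5.90000e-03 -1.32000e-01 -1.57191e+01  2.21200e-01] rms 0.3
plate ('side',) [ 6.49500e-01  5.50000e-03 -1.47200e-01 -1.06916e+01  2.21600e-01] rms 0.19
keep ('top', 'side') [ 6.474e-01  6.100e-03 -1.535e-01 -7.260e+00  2.200e-01] rms 0.77
keep ('top',) [ 6.4650e-01  6.6000e-03 -1.4070e-01 -8.3951e+00  2.2000e-01] rms 0.34
keep ('side',) [ 6.50100e-01  3.30000e-03 -1.68600e-01 -1.02088e+01  2.20000e-01] rms 0.64
```

The model now agrees between plate and keepers (hinge at the plate's rear edge). I'll move above the bar and look with the wrist camera.

Request:
{"method": "carry_out", "body": {"series": [{"x": 4.5,"y": -5.5,"z": -0.5,"az": -0.04},{"x": 9,"y": -11,"z": -1,"az": -0.04},{"x": 13,"y": -16.5,"z": -2,"az": -0.04},{"x": 17,"y": -22,"z": -3,"az": -0.04},{"x": 20,"y": -26,"z": -3,"az": -0.04},{"x": 21.4,"y": -27.7,"z": -3,"az": -0.04},{"x": 21.4,"y": -27.7,"z": -3,"az": -0.04},{"x": 21.4,"y": -27.7,"z": -3,"az": -0.04}]}}

```text
$.series[0]: bad value
```

```bash
python3 - <<'E'
from h import *
K,R,t=cam('wrist');np.savez('w.npz',K=K,R=R,t=t)
a=save('wrist','w1.png');s=env.state();print(s['clock'],s['eef_pos'],s['ee_rot'],s['wrist_force'],s['dq'])
print([(np.round(d['extent']).tolist(),round(d['confidence'],2)) for d in env.search_frame('lock_bar','wrist')[:2]])
E
```

```text
0.55 [0.18035278 0.59837163 0.23129146] [ 2.74678382e-05  9.89303296e-01 -1.45873193e-01  1.16367403e-06] [-0.16221615  0.53554267 -0.17148161] [-0.0001052  -0.00175345  0.00085875 -0.00079606  0.00057288  0.00120287]
[]
```

View pics/w1.png

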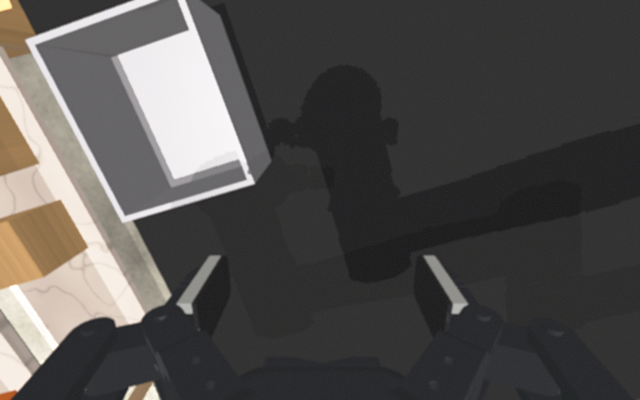

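The arm did not move because the row was refused, and the picture just shows a bin and the fingers at the start pose. The rows probably need all seven fields, so I'll retry with them.

Request:
{"method": "carry_out", "body": {"series": [{"x": 4.5,"y": -5.5,"z": -0.5,"ax": 0,"ay": 0,"az": -0.04,"jaw": 100},{"x": 9,"y": -11,"z": -1,"ax": 0,"ay": 0,"az": -0.04,"jaw": 100},{"x": 13,"y": -16.5,"z": -2,"ax": 0,"ay": 0,"az": -0.04,"jaw": 100},{"x": 17,"y": -22,"z": -3,"ax": 0,"ay": 0,"az": -0.04,"jaw": 100},{"x": 20,"y": -26,"z": -3,"ax": 0,"ay": 0,"az": -0.04,"jaw": 100},{"x": 21.4,"y": -27.7,"z": -3,"ax": 0,"ay": 0,"az": -0.04,"jaw": 100},{"x": 21.4,"y": -27.7,"z": -3,"ax": 0,"ay": 0,"az": -0.04,"jaw": 100},{"x": 21.4,"y": -27.7,"z": -3,"ax": 0,"ay": 0,"az": -0.04,"jaw": 100}]}}

```text
clock: 1.6
eef_pos: [0.3944, 0.3217, 0.2015]
ee_rot: [-0.0, 0.986, -0.166, 0.0]
wrist_force: [-0.4, -0.1, -0.1]
finger_gap: 0.085
finger_force: 0.0
```

```bash
python3 - <<'E'
from h import *
K,R,t=cam('wrist');np.savez('w.npz',K=K,R=R,t=t)
a=save('wrist','w2.png');s=env.state();print(s['clock'],s['eef_pos'],s['ee_rot'],s['wrist_force'])
E
```

```text
1.65 [0.39415254 0.32206182 0.20147736] [-2.64153949e-04  9.86249372e-01 -1.65263721e-01  9.68703298e-05] [0.76629503 1.41944078 0.17145667]
```

View pics/w2.png

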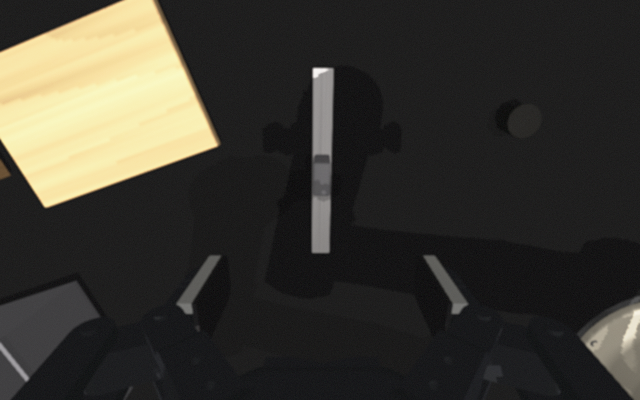

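The bar is centred between the fingers, from (323,68) to (320.5,252), with its grip near (322,175).

```bash
python3 - <<'E'
from h import *
p=atz('wrist',323,68,.01);q=atz('wrist',320.5,252,.01)
print(p,q,np.linalg.norm(p-q),(p+q)/2,np.degrees(np.arctan2(*(p-q)[[1,0]])))
print([atz('wrist',322,v,.056) for v in(155,199)])
b=cv2.imread('pics/side1.png')
f=lambda x,y:(200+x/2.25,140+y/2.25)
print('side bar end',atz('side',*f(105,445),.01))
E
```

```text
[0.49006861 0.28676765 0.01      ] [0.3030343  0.35373893 0.01      ] 0.19866299783670352 [0.39655145 0.32025329 0.01      ] -19.70089609421232
[array([0.41808842, 0.31251439, 0.056     ]), array([0.37834001, 0.32613842, 0.056     ])]
side bar end [0.48898188 0.28766768 0.01      ]
```

Request:
{"method": "carry_out", "body": {"series": [{"x": 0.1,"y": -0.1,"z": -5,"ax": 0,"ay": 0,"az": -0.006,"jaw": 100},{"x": 0.1,"y": -0.1,"z": -10,"ax": 0,"ay": 0,"az": -0.006,"jaw": 70},{"x": 0.1,"y": -0.1,"z": -14.5,"ax": 0,"ay": 0,"az": -0.006,"jaw": 60},{"x": 0.1,"y": -0.1,"z": -17,"ax": 0,"ay": 0,"az": -0.006,"jaw": 60},{"x": 0.1,"y": -0.1,"z": -18.3,"ax": 0,"ay": 0,"az": -0.006,"jaw": 60},{"x": 0.1,"y": -0.1,"z": -18.3,"ax": 0,"ay": 0,"az": -0.006,"jaw": 60},{"x": 0.1,"y": -0.1,"z": -18.3,"ax": 0,"ay": 0,"az": -0.006,"jaw": 0},{"x": 0.1,"y": -0.1,"z": -18.3,"ax": 0,"ay": 0,"az": -0.006,"jaw": 0},{"x": 0.1,"y": -0.1,"z": -18.3,"ax": 0,"ay": 0,"az": -0.006,"jaw": 0},{"x": 0.1,"y": -0.1,"z": -18.3,"ax": 0,"ay": 0,"az": -0.006,"jaw": 0},{"x": 0.1,"y": -0.1,"z": -18.3,"ax": 0,"ay": 0,"az": -0.006,"jaw": 0}], "newtons": 80}}

```text
clock: 3.02
eef_pos: [0.3959, 0.3212, 0.0196]
ee_rot: [-0.001, 0.986, -0.168, 0.001]
wrist_force: [-2.3, -0.2, 5.4]
finger_gap: 0.0152
finger_force: 78.7
```

Request:
{"method": "carry_out", "body": {"series": [{"x": 0,"y": 0,"z": 3,"ax": 0,"ay": 0,"az": 0,"jaw": 0},{"x": 0,"y": 0,"z": 8,"ax": 0,"ay": 0,"az": -0.1,"jaw": 0},{"x": 1.5,"y": -3,"z": 12,"ax": 0,"ay": 0,"az": -0.25,"jaw": 0},{"x": 3,"y": -6,"z": 15,"ax": 0,"ay": 0,"az": -0.4,"jaw": 0},{"x": 5,"y": -10,"z": 18,"ax": 0,"ay": 0,"az": -0.55,"jaw": 0},{"x": 7,"y": -14,"z": 18,"ax": 0,"ay": 0,"az": -0.7,"jaw": 0},{"x": 9,"y": -18,"z": 18,"ax": 0,"ay": 0,"az": -0.85,"jaw": 0},{"x": 11,"y": -22,"z": 18,"ax": 0,"ay": 0,"az": -1.0,"jaw": 0},{"x": 13,"y": -26,"z": 18,"ax": 0,"ay": 0,"az": -1.15,"jaw": 0},{"x": 14.3,"y": -29,"z": 18,"ax": 0,"ay": 0,"az": -1.28,"jaw": 0},{"x": 14.9,"y": -29.9,"z": 18,"ax": 0,"ay": 0,"az": -1.38,"jaw": 0},{"x": 14.9,"y": -29.9,"z": 18,"ax": 0,"ay": 0,"az": -1.38,"jaw": 0},{"x": 14.9,"y": -29.9,"z": 18,"ax": 0,"ay": 0,"az": -1.38,"jaw": 0},{"x": 14.9,"y": -29.9,"z": 18,"ax": 0,"ay": 0,"az": -1.38,"jaw": 0}]}}

```text
clock: 4.78
eef_pos: [0.544, 0.022, 0.1983]
ee_rot: [-0.0, -0.654, 0.757, 0.0]
wrist_force: [0.4, 0.3, -2.4]
finger_gap: 0.0149
finger_force: 78.4
```

```bash
python3 - <<'E'
from h import *
a=save('wrist','w3.png');b=save('side','s3.png');c=save('top','t3.png');s=env.state();print(s['clock'],s['eef_pos'],s['ee_rot'],s['wrist_force'],s['finger_gap'])
A=cv2.cvtColor(a,cv2.COLOR_RGB2BGR);B=cv2.cvtColor(b,cv2.COLOR_RGB2BGR);C=cv2.cvtColor(c,cv2.COLOR_RGB2BGR)
cv2.imwrite('pics/m3.png',np.vstack([cv2.resize(B[100:270,190:400],(420,340)),cv2.resize(A,(420,262))])[:600])
cv2.imwrite('pics/m4.png',cv2.resize(C[110:240,255:390],None,fx=4,fy=4,interpolation=2))
E
```

```text
4.925 [0.54419419 0.02187631 0.19841498] [ 7.76976643e-05 -6.53342680e-01  7.57062307e-01 -3.78904366e-06] [ 0.54002122 -0.04694344 -2.03185445] 0.015004265262764584
```

View pics/m3.png

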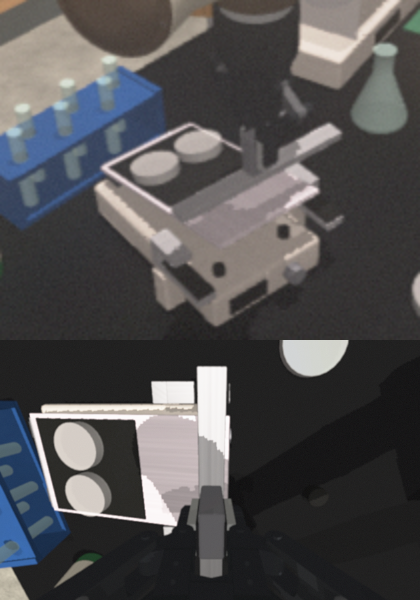

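The side and wrist views show the bar held crosswise above the bare front of the plate (wrist view: bar vertical at u≈212, right keeper jaw at (172,392)). Now descending slowly.

Request:
{"method": "carry_out", "body": {"series": [{"x": 0,"y": 0,"z": -2,"ax": 0,"ay": 0,"az": 0,"jaw": 0},{"x": 0,"y": 0,"z": -3.5,"ax": 0,"ay": 0,"az": 0,"jaw": 0},{"x": 0,"y": 0,"z": -4.2,"ax": 0,"ay": 0,"az": 0,"jaw": 0},{"x": 0,"y": 0,"z": -4.4,"ax": 0,"ay": 0,"az": 0,"jaw": 0},{"x": 0,"y": 0,"z": -4.6,"ax": 0,"ay": 0,"az": 0,"jaw": 0},{"x": 0,"y": 0,"z": -4.8,"ax": 0,"ay": 0,"az": 0,"jaw": 0},{"x": 0,"y": 0,"z": -5.0,"ax": 0,"ay": 0,"az": 0,"jaw": 0},{"x": 0,"y": 0,"z": -5.2,"ax": 0,"ay": 0,"az": 0,"jaw": 0},{"x": 0,"y": 0,"z": -5.4,"ax": 0,"ay": 0,"az": 0,"jaw": 0},{"x": 0,"y": 0,"z": -5.6,"ax": 0,"ay": 0,"az": 0,"jaw": 0},{"x": 0,"y": 0,"z": -5.8,"ax": 0,"ay": 0,"az": 0,"jaw": 0},{"x": 0,"y": 0,"z": -6.0,"ax": 0,"ay": 0,"az": 0,"jaw": 0}]}}

```text
clock: 6.42
eef_pos: [0.5442, 0.0213, 0.1381]
ee_rot: [-0.0, -0.653, 0.757, 0.0]
wrist_force: [-2.3, 0.1, 5.3]
finger_gap: 0.0151
finger_force: 79.5
```

Request:
{"method": "carry_out", "body": {"series": [{"x": 0,"y": 0,"z": -0.2,"ax": 0,"ay": 0,"az": 0,"jaw": 0},{"x": 0,"y": 0,"z": -0.4,"ax": 0,"ay": 0,"az": 0,"jaw": 0},{"x": 0,"y": 0,"z": -0.6,"ax": 0,"ay": 0,"az": 0,"jaw": 0},{"x": 0,"y": 0,"z": -0.8,"ax": 0,"ay": 0,"az": 0,"jaw": 0},{"x": 0,"y": 0,"z": -1.0,"ax": 0,"ay": 0,"az": 0,"jaw": 0},{"x": 0,"y": 0,"z": -1.2,"ax": 0,"ay": 0,"az": 0,"jaw": 0},{"x": 0,"y": 0,"z": -1.4,"ax": 0,"ay": 0,"az": 0,"jaw": 0},{"x": 0,"y": 0,"z": -1.6,"ax": 0,"ay": 0,"az": 0,"jaw": 0},{"x": 0,"y": 0,"z": -1.8,"ax": 0,"ay": 0,"az": 0,"jaw": 0},{"x": 0,"y": 0,"z": -2.0,"ax": 0,"ay": 0,"az": 0,"jaw": 0},{"x": 0,"y": 0,"z": -2.2,"ax": 0,"ay": 0,"az": 0,"jaw": 0},{"x": 0,"y": 0,"z": -2.4,"ax": 0,"ay": 0,"az": 0,"jaw": 0},{"x": 0,"y": 0,"z": -2.6,"ax": 0,"ay": 0,"az": 0,"jaw": 0},{"x": 0,"y": 0,"z": -2.7,"ax": 0,"ay": 0,"az": 0,"jaw": 0}]}}

```text
clock: 8.18
eef_pos: [0.5434, 0.0213, 0.111]
ee_rot: [-0.001, -0.653, 0.758, 0.001]
wrist_force: [-4.9, 2.1, 6.6]
finger_gap: 0.0152
finger_force: 79.7
```

```bash
python3 - <<'E'
from h import *
b=save('side','s5.png');c=save('top','t5.png');s=env.state();print(s['clock'],s['eef_pos'],s['wrist_force'],s['ft_torque'])
B=cv2.imread('pics/s5.png');C=cv2.imread('pics/t5.png')
cv2.imwrite('pics/m5.png',np.hstack([cv2.resize(B[150:280,220:360],(420,390),interpolation=2),cv2.resize(C[130:240,265:380],(375,390),interpolation=2)]))
E
```

```text
8.275 [0.54337112 0.02128339 0.11101633] [-4.69121327  0.66258872  5.81834039] [ 0.30951442  1.48499571 -0.04659208]
```

View pics/m5.png

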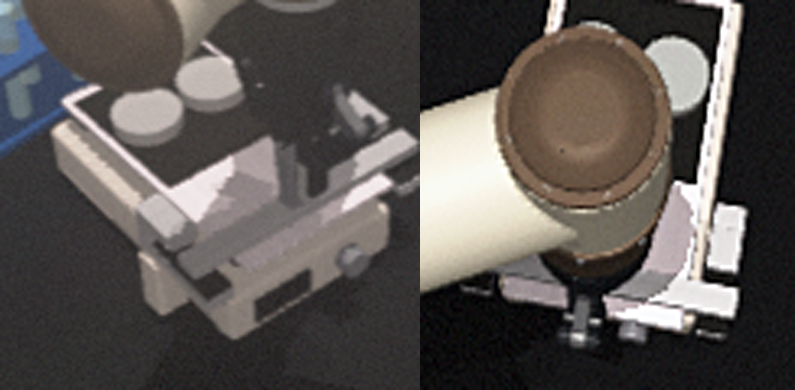

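Side and top views show the bar resting across the plate in front of both upper jaws and over the lower jaws. I'll feel for the pads in small steps.

Request:
{"method": "carry_out", "body": {"series": [{"x": 0,"y": 0,"z": -0.1,"ax": 0,"ay": 0,"az": 0,"jaw": 0},{"x": 0,"y": 0,"z": -0.2,"ax": 0,"ay": 0,"az": 0,"jaw": 0},{"x": 0,"y": 0,"z": -0.3,"ax": 0,"ay": 0,"az": 0,"jaw": 0},{"x": 0,"y": 0,"z": -0.4,"ax": 0,"ay": 0,"az": 0,"jaw": 0},{"x": 0,"y": 0,"z": -0.45,"ax": 0,"ay": 0,"az": 0,"jaw": 0},{"x": 0,"y": 0,"z": -0.5,"ax": 0,"ay": 0,"az": 0,"jaw": 0}]}}

```text
clock: 9.02
eef_pos: [0.5432, 0.0213, 0.1061]
ee_rot: [-0.001, -0.653, 0.758, 0.001]
wrist_force: [-4.4, 1.6, 7.7]
finger_gap: 0.0151
finger_force: 79.7
```

Request:
{"method": "carry_out", "body": {"series": [{"x": 0,"y": 0,"z": -0.03,"ax": 0,"ay": 0,"az": 0,"jaw": 0},{"x": 0,"y": 0,"z": -0.06,"ax": 0,"ay": 0,"az": 0,"jaw": 0}]}}

```text
clock: 9.28
eef_pos: [0.5432, 0.0213, 0.1055]
ee_rot: [-0.001, -0.653, 0.758, 0.001]
wrist_force: [-4.7, 1.3, 6.8]
finger_gap: 0.0153
finger_force: 79.8
```

Request:
{"method": "carry_out", "body": {"series": [{"x": 0,"y": 0,"z": -0.03,"ax": 0,"ay": 0,"az": 0,"jaw": 0},{"x": 0,"y": 0,"z": -0.06,"ax": 0,"ay": 0,"az": 0,"jaw": 0}]}}

```text
clock: 9.52
eef_pos: [0.5431, 0.0213, 0.1049]
ee_rot: [-0.001, -0.653, 0.758, 0.001]
wrist_force: [-5.4, 2.4, 7.2]
finger_gap: 0.0155
finger_force: 79.8
```

Request:
{"method": "carry_out", "body": {"series": [{"x": 0,"y": 0,"z": -0.03,"ax": 0,"ay": 0,"az": 0,"jaw": 0},{"x": 0,"y": 0,"z": -0.06,"ax": 0,"ay": 0,"az": 0,"jaw": 0}]}}

```text
clock: 9.78
eef_pos: [0.5431, 0.0213, 0.1043]
ee_rot: [-0.001, -0.653, 0.758, 0.001]
wrist_force: [-4.5, 1.3, 6.5]
finger_gap: 0.0148
finger_force: 79.8
```

Request:
{"method": "carry_out", "body": {"series": [{"x": 0,"y": 0,"z": -0.03,"ax": 0,"ay": 0,"az": 0,"jaw": 0},{"x": 0,"y": 0,"z": -0.06,"ax": 0,"ay": 0,"az": 0,"jaw": 0}]}}

```text
clock: 10.02
eef_pos: [0.5431, 0.0213, 0.1037]
ee_rot: [-0.001, -0.653, 0.758, 0.001]
wrist_force: [-4.7, 1.0, 6.3]
finger_gap: 0.0149
finger_force: 79.8
```

Request:
{"method": "carry_out", "body": {"series": [{"x": 0,"y": 0,"z": -0.03,"ax": 0,"ay": 0,"az": 0,"jaw": 0},{"x": 0,"y": 0,"z": -0.06,"ax": 0,"ay": 0,"az": 0,"jaw": 0}]}}

```text
clock: 10.28
eef_pos: [0.5431, 0.0213, 0.1031]
ee_rot: [-0.001, -0.653, 0.758, 0.001]
wrist_force: [-5.4, 0.7, 6.6]
finger_gap: 0.015
finger_force: 79.8
```

Request:
{"method": "carry_out", "body": {"series": [{"x": 0,"y": 0,"z": -0.03,"ax": 0,"ay": 0,"az": 0,"jaw": 0},{"x": 0,"y": 0,"z": -0.06,"ax": 0,"ay": 0,"az": 0,"jaw": 0}]}}

```text
clock: 10.52
eef_pos: [0.5431, 0.0213, 0.1025]
ee_rot: [-0.001, -0.653, 0.758, 0.001]
wrist_force: [-4.8, 1.7, 7.0]
finger_gap: 0.0153
finger_force: 79.8
```

Request:
{"method": "carry_out", "body": {"series": [{"x": 0,"y": 0,"z": -0.03,"ax": 0,"ay": 0,"az": 0,"jaw": 0},{"x": 0,"y": 0,"z": -0.06,"ax": 0,"ay": 0,"az": 0,"jaw": 0}]}}

```text
clock: 10.78
eef_pos: [0.5431, 0.0213, 0.1024]
ee_rot: [-0.001, -0.653, 0.758, 0.001]
wrist_force: [-7.4, 2.7, 10.8]
finger_gap: 0.0152
finger_force: 80.0
```

Request:
{"method": "carry_out", "body": {"series": [{"x": 0,"y": 0,"z": -0.02,"ax": 0,"ay": 0,"az": 0,"jaw": 0},{"x": 0,"y": 0,"z": -0.04,"ax": 0,"ay": 0,"az": 0,"jaw": 0}]}}

```text
clock: 11.02
eef_pos: [0.5431, 0.0213, 0.1024]
ee_rot: [-0.001, -0.653, 0.758, 0.001]
wrist_force: [-7.6, 2.3, 11.3]
finger_gap: 0.0151
finger_force: 80.3
```

Request:
{"method": "carry_out", "body": {"series": [{"x": 0,"y": 0,"z": -0.02,"ax": 0,"ay": 0,"az": 0,"jaw": 0},{"x": 0,"y": 0,"z": -0.04,"ax": 0,"ay": 0,"az": 0,"jaw": 0}]}}

```text
clock: 11.28
eef_pos: [0.5431, 0.0213, 0.1023]
ee_rot: [-0.001, -0.653, 0.757, 0.001]
wrist_force: [-8.3, 2.1, 14.8]
finger_gap: 0.015
finger_force: 80.5
```

Request:
{"method": "carry_out", "body": {"series": [{"x": 0.2,"y": -0.03,"z": -0.01,"ax": 0,"ay": 0,"az": 0,"jaw": 0},{"x": 0.4,"y": -0.06,"z": -0.01,"ax": 0,"ay": 0,"az": 0,"jaw": 0},{"x": 0.5,"y": -0.07,"z": -0.01,"ax": 0,"ay": 0,"az": 0,"jaw": 0}]}}

```text
clock: 11.65
eef_pos: [0.5471, 0.0204, 0.1023]
ee_rot: [-0.002, -0.653, 0.757, 0.001]
wrist_force: [-11.1, 2.2, 16.0]
finger_gap: 0.0152
finger_force: 81.1
```

Request:
{"method": "carry_out", "body": {"series": [{"x": 0.2,"y": -0.03,"z": 0,"ax": 0,"ay": 0,"az": 0,"jaw": 0},{"x": 0.4,"y": -0.06,"z": 0,"ax": 0,"ay": 0,"az": 0,"jaw": 0},{"x": 0.5,"y": -0.07,"z": 0,"ax": 0,"ay": 0,"az": 0,"jaw": 0}]}}

```text
clock: 12.02
eef_pos: [0.552, 0.0195, 0.1023]
ee_rot: [-0.002, -0.653, 0.757, 0.001]
wrist_force: [-10.6, 1.5, 16.3]
finger_gap: 0.0154
finger_force: 81.1
```

Request:
{"method": "carry_out", "body": {"series": [{"x": 0.2,"y": -0.03,"z": 0,"ax": 0,"ay": 0,"az": 0,"jaw": 0},{"x": 0.4,"y": -0.06,"z": 0,"ax": 0,"ay": 0,"az": 0,"jaw": 0},{"x": 0.6,"y": -0.09,"z": 0,"ax": 0,"ay": 0,"az": 0,"jaw": 0}]}}

```text
clock: 12.4
eef_pos: [0.558, 0.0186, 0.1023]
ee_rot: [-0.002, -0.653, 0.757, 0.001]
wrist_force: [-10.4, 1.8, 16.4]
finger_gap: 0.0154
finger_force: 81.1
```

Request:
{"method": "carry_out", "body": {"series": [{"x": 0.2,"y": -0.03,"z": 0,"ax": 0,"ay": 0,"az": 0,"jaw": 0},{"x": 0.4,"y": -0.06,"z": 0,"ax": 0,"ay": 0,"az": 0,"jaw": 0},{"x": 0.6,"y": -0.09,"z": 0,"ax": 0,"ay": 0,"az": 0,"jaw": 0},{"x": 0.8,"y": -0.12,"z": 0,"ax": 0,"ay": 0,"az": 0,"jaw": 0},{"x": 1.0,"y": -0.15,"z": 0,"ax": 0,"ay": 0,"az": 0,"jaw": 0},{"x": 1.2,"y": -0.18,"z": 0,"ax": 0,"ay": 0,"az": 0,"jaw": 0}]}}

```text
clock: 13.15
eef_pos: [0.57, 0.0169, 0.1023]
ee_rot: [-0.002, -0.653, 0.757, 0.001]
wrist_force: [-10.3, 1.4, 15.0]
finger_gap: 0.0152
finger_force: 81.1
```

```bash
python3 - <<'E'
from h import *
b=save('side','s6.png');c=save('top','t6.png')
B=cv2.imread('pics/s6.png');C=cv2.imread('pics/t6.png')
cv2.imwrite('pics/m6.png',np.hstack([cv2.resize(B[150:280,220:360],(420,390),interpolation=2),cv2.resize(C[130:240,265:380],(375,390),interpolation=2)]))
E
```

```text
(no output)
```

View pics/m6.png

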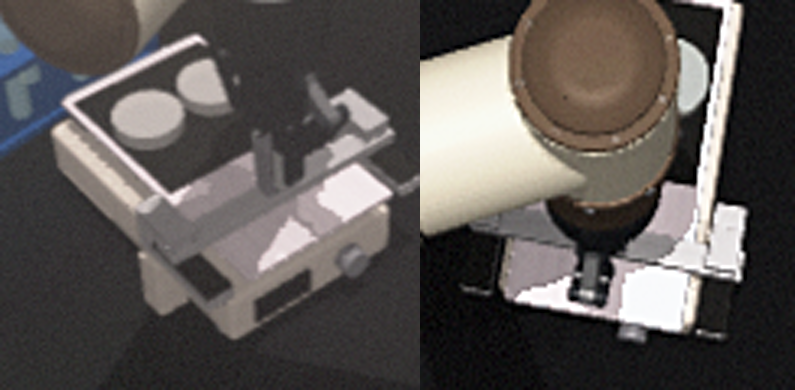

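Both views show the bar's ends under both upper jaws, not fully home yet. I'll move the last millimetres slowly until it touches the posts.

Request:
{"method": "carry_out", "body": {"series": [{"x": 0.15,"y": -0.02,"z": 0,"ax": 0,"ay": 0,"az": 0,"jaw": 0},{"x": 0.3,"y": -0.045,"z": 0,"ax": 0,"ay": 0,"az": 0,"jaw": 0},{"x": 0.45,"y": -0.065,"z": 0,"ax": 0,"ay": 0,"az": 0,"jaw": 0},{"x": 0.55,"y": -0.08,"z": 0,"ax": 0,"ay": 0,"az": 0,"jaw": 0}]}}

```text
clock: 13.75
eef_pos: [0.5756, 0.0161, 0.1023]
ee_rot: [-0.002, -0.653, 0.757, 0.001]
wrist_force: [-10.8, 1.1, 15.9]
finger_gap: 0.0152
finger_force: 81.1
```

Request:
{"method": "carry_out", "body": {"series": [{"x": 0.07,"y": -0.01,"z": 0,"ax": 0,"ay": 0,"az": 0,"jaw": 0},{"x": 0.14,"y": -0.02,"z": 0,"ax": 0,"ay": 0,"az": 0,"jaw": 0}]}}

```text
clock: 14.0
eef_pos: [0.5769, 0.0159, 0.1023]
ee_rot: [-0.002, -0.653, 0.757, 0.001]
wrist_force: [-10.7, 1.8, 15.0]
finger_gap: 0.0149
finger_force: 81.0
```

Request:
{"method": "carry_out", "body": {"series": [{"x": 0.05,"y": -0.008,"z": 0,"ax": 0,"ay": 0,"az": 0,"jaw": 0},{"x": 0.1,"y": -0.015,"z": 0,"ax": 0,"ay": 0,"az": 0,"jaw": 0}]}}

```text
clock: 14.25
eef_pos: [0.578, 0.0157, 0.1024]
ee_rot: [-0.002, -0.653, 0.757, 0.001]
wrist_force: [-11.1, 1.6, 15.0]
finger_gap: 0.0149
finger_force: 81.0
```

Request:
{"method": "carry_out", "body": {"series": [{"x": 0.05,"y": -0.008,"z": 0,"ax": 0,"ay": 0,"az": 0,"jaw": 0},{"x": 0.1,"y": -0.015,"z": 0,"ax": 0,"ay": 0,"az": 0,"jaw": 0}]}}

```text
clock: 14.5
eef_pos: [0.5788, 0.0156, 0.1024]
ee_rot: [-0.002, -0.653, 0.757, 0.001]
wrist_force: [-11.5, 2.0, 16.0]
finger_gap: 0.0152
finger_force: 81.1
```

Request:
{"method": "carry_out", "body": {"series": [{"x": 0.05,"y": -0.008,"z": 0,"ax": 0,"ay": 0,"az": 0,"jaw": 0},{"x": 0.1,"y": -0.015,"z": 0,"ax": 0,"ay": 0,"az": 0,"jaw": 0}]}}

```text
clock: 14.75
eef_pos: [0.579, 0.0155, 0.1024]
ee_rot: [-0.003, -0.653, 0.757, 0.002]
wrist_force: [-13.0, 3.5, 17.7]
finger_gap: 0.0148
finger_force: 81.3
```

Request:
{"method": "carry_out", "body": {"series": [{"x": 0.05,"y": -0.008,"z": 0.03,"ax": 0,"ay": 0,"az": 0,"jaw": 0},{"x": 0.1,"y": -0.015,"z": 0.05,"ax": 0,"ay": 0,"az": 0,"jaw": 0}]}}

```text
clock: 15.0
eef_pos: [0.5793, 0.0155, 0.1024]
ee_rot: [-0.004, -0.653, 0.757, 0.002]
wrist_force: [-13.7, 3.7, 16.4]
finger_gap: 0.0149
finger_force: 81.1
```

Request:
{"method": "carry_out", "body": {"series": [{"x": 0.07,"y": -0.01,"z": 0.03,"ax": 0,"ay": 0,"az": 0,"jaw": 0},{"x": 0.14,"y": -0.02,"z": 0.05,"ax": 0,"ay": 0,"az": 0,"jaw": 0}]}}

```text
clock: 15.25
eef_pos: [0.5796, 0.0154, 0.1024]
ee_rot: [-0.005, -0.653, 0.757, 0.003]
wrist_force: [-15.2, 5.2, 15.5]
finger_gap: 0.015
finger_force: 81.1
```

```bash
python3 - <<'E'
from h import *
s=env.state();print(s['wrist_force'],s['ft_torque'],s['eef_pos'],s['ee_rot'])
E
```

```text
[-15.23194768   5.217341    15.54866275] [1.49669773 4.71969417 0.40432928] [0.57957894 0.01536528 0.10241176] [-0.0045853  -0.6532687   0.75710572  0.00314811]
```

The moment about z (0.40 N·m) suggests only the left end touches its post, so I'll turn slightly CCW while pushing.

Request:
{"method": "carry_out", "body": {"series": [{"x": 0.0,"y": 0,"z": 0,"ax": 0,"ay": 0,"az": 0.01,"jaw": 0},{"x": 0.05,"y": -0.008,"z": 0,"ax": 0,"ay": 0,"az": 0.02,"jaw": 0}]}}

```text
clock: 15.5
eef_pos: [0.5797, 0.0153, 0.1024]
ee_rot: [-0.005, -0.659, 0.752, 0.004]
wrist_force: [-15.8, 5.0, 17.7]
finger_gap: 0.0154
finger_force: 82.0
```

```bash
python3 - <<'E'
from h import *
s=env.state();print(s['wrist_force'],s['ft_torque'],s['eef_pos'],s['ee_rot'])
E
```

```text
[-15.78192402   4.95738363  17.69351943] [ 1.54800314  4.94806139 -0.80513562] [0.57971006 0.01532414 0.10240454] [-0.00453693 -0.65931614  0.75184314  0.0036804 ]
```

Request:
{"method": "carry_out", "body": {"series": [{"x": 0.05,"y": -0.007,"z": 0,"ax": 0,"ay": 0,"az": -0.012,"jaw": 0},{"x": 0.1,"y": -0.015,"z": 0.03,"ax": 0,"ay": 0,"az": -0.012,"jaw": 0}]}}

```text
clock: 15.75
eef_pos: [0.5798, 0.0153, 0.1025]
ee_rot: [-0.005, -0.655, 0.755, 0.004]
wrist_force: [-17.0, 5.7, 17.2]
finger_gap: 0.0152
finger_force: 81.3
```

```bash
python3 - <<'E'
from h import *
s=env.state();print(s['wrist_force'],s['ft_torque'],s['eef_pos'],s['ee_rot'])
E
```

```text
[-17.02655804   5.73189468  17.2151621 ] [ 1.9075583   5.39414018 -0.04421463] [0.57979399 0.01530431 0.10246232] [-0.00544636 -0.65549254  0.75517019  0.00422474]
```

Request:
{"method": "carry_out", "body": {"series": [{"x": 0.05,"y": -0.007,"z": 0.04,"ax": 0,"ay": 0,"az": 0,"jaw": 0},{"x": 0.05,"y": -0.007,"z": 0.08,"ax": 0,"ay": 0,"az": 0,"jaw": 0},{"x": 0.05,"y": -0.007,"z": 0.12,"ax": 0,"ay": 0,"az": 0,"jaw": 0},{"x": 0.05,"y": -0.007,"z": 0.16,"ax": 0,"ay": 0,"az": 0,"jaw": 0}]}}

```text
clock: 16.25
eef_pos: [0.5798, 0.0153, 0.1026]
ee_rot: [-0.006, -0.655, 0.755, 0.005]
wrist_force: [-14.6, 5.6, 9.8]
finger_gap: 0.0151
finger_force: 80.5
```

Request:
{"method": "carry_out", "body": {"series": [{"x": 0.02,"y": 0,"z": 0.05,"ax": 0,"ay": 0,"az": 0,"jaw": 0},{"x": 0.02,"y": 0,"z": 0.1,"ax": 0,"ay": 0,"az": 0,"jaw": 0},{"x": 0.02,"y": 0,"z": 0.15,"ax": 0,"ay": 0,"az": 0,"jaw": 0},{"x": 0.02,"y": 0,"z": 0.2,"ax": 0,"ay": 0,"az": 0,"jaw": 0}]}}

```text
clock: 16.75
eef_pos: [0.5798, 0.0153, 0.1027]
ee_rot: [-0.006, -0.655, 0.755, 0.005]
wrist_force: [-12.5, 3.9, 1.0]
finger_gap: 0.0151
finger_force: 79.3
```

Request:
{"method": "carry_out", "body": {"series": [{"x": 0,"y": 0,"z": 0,"ax": 0,"ay": 0,"az": 0,"jaw": 22},{"x": 0,"y": 0,"z": 0,"ax": 0,"ay": 0,"az": 0,"jaw": 30},{"x": 0,"y": 0,"z": 0,"ax": 0,"ay": 0,"az": 0,"jaw": 40},{"x": -0.15,"y": 0.02,"z": 0,"ax": 0,"ay": 0,"az": 0,"jaw": 45},{"x": -0.15,"y": 0.02,"z": 0,"ax": 0,"ay": 0,"az": 0,"jaw": 45}]}}

```text
clock: 17.38
eef_pos: [0.586, 0.0154, 0.1065]
ee_rot: [0.001, -0.656, 0.755, -0.0]
wrist_force: [0.6, -0.6, 0.5]
finger_gap: 0.0384
finger_force: 0.0
```

Request:
{"method": "carry_out", "body": {"series": [{"x": -0.4,"y": 0.05,"z": 0,"ax": 0,"ay": 0,"az": 0,"jaw": 45},{"x": -0.4,"y": 0.05,"z": 1,"ax": 0,"ay": 0,"az": 0,"jaw": 45},{"x": -0.4,"y": 0.05,"z": 3,"ax": 0,"ay": 0,"az": 0,"jaw": 45},{"x": -0.4,"y": 0.05,"z": 6,"ax": 0,"ay": 0,"az": 0,"jaw": 45},{"x": -0.4,"y": 0.05,"z": 11,"ax": 0,"ay": 0,"az": 0,"jaw": 45},{"x": -4,"y": 5,"z": 15,"ax": 0,"ay": 0,"az": 0,"jaw": 45},{"x": -8,"y": 10,"z": 16,"ax": 0,"ay": 0,"az": 0,"jaw": 45},{"x": -10,"y": 15,"z": 16,"ax": 0,"ay": 0,"az": 0,"jaw": 45},{"x": -10,"y": 20,"z": 16,"ax": 0,"ay": 0,"az": 0,"jaw": 45},{"x": -10,"y": 20,"z": 16,"ax": 0,"ay": 0,"az": 0,"jaw": 45},{"x": -10,"y": 20,"z": 16,"ax": 0,"ay": 0,"az": 0,"jaw": 45}]}}

```text
clock: 18.75
eef_pos: [0.4852, 0.2153, 0.2666]
ee_rot: [0.0, -0.656, 0.755, -0.0]
wrist_force: [-0.1, 0.7, 0.7]
finger_gap: 0.0382
finger_force: 0.0
```

```bash
python3 - <<'E'
from h import *
b=save('side','s7.png');c=save('top','t7.png')
B=cv2.imread('pics/s7.png');C=cv2.imread('pics/t7.png')
cv2.imwrite('pics/m7.png',np.hstack([cv2.resize(B[150:280,220:360],(420,390),interpolation=2),cv2.resize(C[130:240,265:380],(375,390),interpolation=2)]))
E
```

```text
(no output)
```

View pics/m7.png

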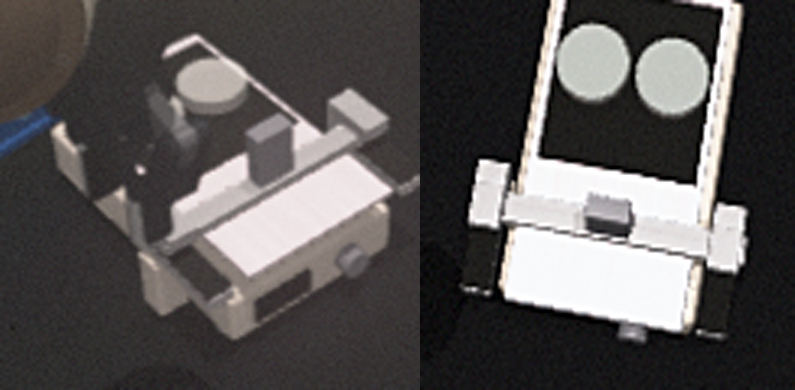

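Both views show the bar under both upper jaws with the platform level and the robot clear. I'll check numerically that it is home and square at both ends.

```bash
python3 - <<'E'
from h import *
from scipy.ndimage import map_coordinates as mc
im=cv2.cvtColor(cv2.imread('pics/t7.png'),cv2.COLOR_BGR2GRAY).astype(float)
x0,y0,a=.6474,.0066,-.1467;c,s=np.cos(a),np.sin(a)
W=lambda x,y,z:[x0+(c*x-s*y)/1e3,y0+(s*x+c*y)/1e3,z]
def prof(xs,y,z):
    p=proj('top',[W(x,y,z) for x in xs]);return mc(im,[p[:,1],p[:,0]],order=1)
xs=np.arange(-110,-40,1.)
# edges of bar (z .093) near ends and jaw fronts (z .104)
for y in(70,60,50,-50,-60,-70):
    p=prof(xs,y,.0945);print(y,'bar',[int(v) for v in p[::2]])
xj=np.arange(-115,-25,1.)
for y in(92,87,82,-82,-87,-92):
    p=prof(xj,y,.1065);print(y,'jaw',[int(v) for v in p[::2]])
E
```

```text
70 bar [178, 134, 106, 118, 121, 154, 174, 138, 94, 108, 120, 137, 118, 87, 89, 128, 221, 237, 228, 224, 227, 222, 224, 226, 205, 139, 120, 129, 141, 153, 167, 184, 146, 125, 125]
60 bar [249, 249, 249, 250, 249, 249, 249, 249, 250, 250, 249, 250, 253, 254, 193, 143, 246, 233, 228, 225, 223, 220, 223, 224, 225, 235, 253, 250, 250, 249, 249, 248, 248, 249, 249]
50 bar [249, 249, 249, 249, 249, 249, 249, 249, 249, 249, 249, 249, 251, 254, 186, 187, 229, 230, 229, 227, 225, 222, 222, 226, 230, 234, 243, 250, 249, 249, 249, 249, 249, 248, 249]
-50 bar [249, 249, 249, 249, 249, 249, 249, 248, 248, 248, 249, 249, 252, 254, 188, 129, 247, 236, 231, 228, 226, 222, 223, 225, 228, 233, 244, 248, 247, 247, 247, 247, 247, 247, 247]
-60 bar [252, 252, 252, 252, 251, 251, 251, 252, 253, 253, 253, 254, 255, 255, 158, 158, 221, 233, 231, 229, 225, 224, 225, 225, 225, 234, 245, 252, 252, 252, 252, 252, 252, 250, 250]
-70 bar [213, 215, 223, 230, 205, 203, 208, 212, 213, 221, 226, 211, 167, 102, 97, 125, 199, 238, 232, 231, 230, 227, 228, 230, 225, 193, 197, 201, 210, 225, 235, 239, 233, 220, 211]
92 
[... 556 characters left out ...]
 236, 229, 231, 228, 230, 236, 188, 0, 10, 17, 20, 21, 25, 20, 20, 21]
-82 jaw [30, 31, 27, 29, 29, 29, 27, 28, 29, 28, 28, 23, 35, 89, 184, 230, 231, 227, 226, 224, 226, 225, 225, 225, 224, 222, 226, 226, 229, 231, 228, 225, 223, 228, 231, 172, 36, 13, 19, 19, 19, 20, 19, 20, 22]
-87 jaw [29, 28, 28, 29, 29, 29, 29, 30, 30, 32, 30, 21, 8, 94, 205, 243, 230, 229, 227, 227, 227, 226, 226, 227, 227, 224, 221, 214, 212, 232, 227, 224, 225, 228, 236, 247, 55, 8, 19, 22, 15, 23, 23, 21, 20]
-92 jaw [31, 27, 28, 29, 29, 31, 26, 26, 31, 31, 31, 27, 26, 74, 164, 249, 234, 231, 230, 229, 229, 228, 227, 226, 227, 229, 230, 230, 226, 231, 232, 232, 233, 234, 233, 191, 92, 3, 16, 21, 20, 18, 17, 21, 22]
```

The bar's front edge reads about −80 mm at both ends (target −80) and the jaw fronts read −88 mm, so it is home and square.

```bash
python3 -c "
from plant import env
print(env.close_job())"
```

```text
the job is handed in; nothing more can be done
None
```

The job is handed in at about 19 s: the lock bar sits fully home under both upper jaws, square against the posts, and holds the platform level with the robot clear. Wrist readings while pressing and sliding put the load on the rocker at no more than about 27 N.

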